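# Press the round key under the reader's push-latch cover

## Task

On the flat-topped bench reader, press the closed flush cover near its free (front) edge until it bottoms, then let go so that it pops wide open by itself; press the round key underneath all the way down and let it come back up, leaving the square key alone. Then push the cover back over from behind and press it down to the bottom so that it latches and stays shut when you let go. Do it all with the fingertips: grasp or lift nothing, disturb nothing standing around, and finish clear of everything.

Things in the scene. Friction and masses are not known exactly. Their poses are not given: they have to be found in the camera images.
- reader: Low white box with a flat top, 160 (x) x 190 (y) x 70 (z) mm, fixed. Origin: centre of its underside; +x to its rear, +z up, front faces -x. In the front half of the top is a well, 60 (x) x 152 (y) mm, 22 mm deep, under a grey cover; the rear half is a flat deck, 70 mm high, with a display 3 mm higher at 48 to 76 mm behind the origin.
- cover_hinge (a point): Middle of the cover's hinge axis, 2 mm in front of the reader's centre and 68 mm above its underside; fixed to the reader, with the reader's axes. The hinge axis runs along the reader's y.
- cover (a joint): Cover angle, rad: 0 latched, flush with the top; grows as the front edge swings up and back; 1.75 wide open (leaning back a little). Pressed from 0 to its hard stop (-0.10, front edge 6 mm below flush) it is freed, and a damped spring opens it within 2 s of letting go. Pushed shut and on to the same stop it latches and rests at 0 when let go; pressed less deep it springs open.
- cover_press (a point): Centre of the dark press pad on the cover's outer (top) face, 47 mm from the hinge axis, 11 mm from the free front edge; moves with the cover, a grey plate 58 mm from hinge to free edge, 150 mm wide, 4 mm thick, hinge axis at mid-thickness. The spring pushes back with about 2 N here; about 3 N moves it, 6 to 8 N reaches the stop.
- cover_edge (a point): Middle of the cover's free edge (mid-thickness), 58 mm from the hinge axis; moves with the cover. Wide open it stands 57 mm above the hinge axis.
- round_key_top (a point): Centre of the top of the round key, 22 mm across, grey, in a round steel bezel. It stands in the well, 34 mm in front of the hinge axis and 36 mm to the left or the right of the middle (the two keys change places). Its top is 10 mm below the reader's top.
- round_key (a joint): Travel of the round key in m: 0 up, 0.004 fully down; springs back. 4 N presses it fully.
- square_key_top (a point): Centre of the top of the square key, 20 x 20 mm, grey, in a square steel bezel, in the other place in the well at the same height. Not to be pressed.
- square_key (a joint): Travel of the square key in m: 0 up, 0.004 fully down.
- control_hi: A small white screw-cap bottle, 25 mm wide and 45 mm tall, standing beside the reader. Loose; leave it where it is. Origin: centre of its underside.
- usb_stick: A memory stick, 17x50x8 mm, lying behind the reader. Loose; leave it where it is. Origin: centre of its underside.
- marker_red: A slim pen, 141 mm long and 11 mm thick, lying in front of the reader. Loose; leave it where it is. Origin: centre of its underside.
- timer: A wedge-shaped bench timer, 44x64x33 mm, to the right. Loose; leave it where it is. Origin: centre of its underside.
- dropper_bottle: A dropper bottle, 33 mm wide and 102 mm tall, standing to the right of the reader. Loose; leave it where it is. Origin: centre of its underside.

How it is judged (in metres and radians):
On the way, in this order (a step that is already met when the one before it is completed fails the run):
1. the latched cover is pressed in (value of joint cover below -0.05 rad), for 0.02 s.
2. the cover has popped wide open (value of joint cover above 1.5 rad), for 0.2 s.
3. the round key is pressed down (value of joint round_key above 0.003 m), for 0.02 s.
4. the cover is pressed down again (value of joint cover below -0.05 rad), for 0.02 s.
At the end, for the whole second after the job is handed in: The cover is latched flush by itself (within -0.02 to 0.03 rad of flush, nothing pressing it) and both keys are up (within 1 mm) (value of joint cover between -0.02 and 0.03 rad and value of joint each of round_key, square_key below 0.001 m and contact force between the fingers and cover below 0.1 N); the robot touches nothing.
It fails at once if the square key is pressed (more than 1.5 mm) (value of joint square_key above 0.0015 m).
It fails at once if a bystander (bottle, memory stick, pen, timer) is lifted or moved by more than 15 mm (distance of any of control_hi, usb_stick, marker_red, timer, dropper_bottle from where it was at the start of the episode above 0.015 m).
It also fails if it takes over 54 s, if anything falls off the work surface, if the arm or the gripper's body presses on something with over 40 N, if the wrist force passes 120 N, or if a joint passes its speed limit or range.

## Robot

A 6-joint arm with a two-finger parallel gripper is mounted at the origin on a cart in front of the work surface, level with it; the furniture and walls round the work are solid. World frame = base frame: x ahead of the robot, y to its left, z up, the work surface at z = 0. Lengths are in mm, angles in rad, forces in N, time in s.
With the tool pointing down it reaches from about 275 to 1000 mm from the base axis. Payload 8.4 kg.
Tool frame: the origin (TCP) lies midway between the tips of the shut fingers; the grasp point (between the pads) lies 19 mm behind it; z points along the fingers, y is the line along which they close (so a half turn about z gives the same grasp; the last joint's range is limited). The gripper opens to 85 mm and grips with 20 to 120 N. Pads are 22 mm wide; open, the fingers measure 114 mm over their backs; the gripper's body (76 mm by 85 mm) begins 54 mm behind the grasp point. The pads swing forward as they close: fully open they stand 13 mm farther back than shut.
Start: joints at [-1.326, 0.353, 1.633, -0, 1.155, -0.002], TCP at [152.687, -606.064, 192.581] pointing down, gripper open.
Joint ranges: [-2.63, 2.63], [-0.92, 2.1], [0.06, 2.66], [-1.3, 4.44], [0, 2.69], [-3.02, 3.02]. Speed limits (rad/s): [2.22, 2.22, 2.79, 3.14, 3.14, 3.14].

## Interface

Orientations are given as [roll, pitch, yaw] about the fixed x, y, z axes, in that order (R = Rz(yaw) Ry(pitch) Rx(roll)).
In Python, from rig import r gives the robot as it stands.
- The arm moves only by the tool servo_tool, never from a script. Its argument "deltas" is a list of rows, each an object of numbers: "x", "y", "z": the shift along the world's x, y, z in mm; "rx", "ry", "rz": the turn, a rotation vector about the world's x, y, z in rad; "gripper": the gripper's target within -1 to 1 (fully open at 1, half-way at 0, shut at -1). A call has 1 to 10 rows; each row is the pose to reach, as a shift and turn from the pose commanded when the call began; what a row does not reach only later rows make up. A row lasts 1/10 s, in which the tool goes at most 50 mm and 8.59 degrees, less where a joint would pass 70% of its speed; a pose out of reach is approached as far as the arm can. A call with a gripper value outside its range is refused whole. The fingers move at their own pace and stop on an object; "newtons" is the grip in N (left out, the last holds). Time passes only in rows, so rows that repeat a pose let the fingers close. It gives the time, the measured TCP pose, the force, the opening and the grip force at its end, in the units of the state.
- r.sense(): the state, without advancing time (a new reading comes with each control period).
- r.grab_frame(name): name is "side" or "top" or "wrist"; returns the picture (400x640x3 uint8, blue, green, red); there is no depth.
- r.camera_params(name): a dict with "mtx" (3x3 intrinsics, pixels), "eye" and "orientation" of the camera in the world. Camera axes: x right, y down, z forward; pixel columns grow to the right and rows downward; lengths in mm; the calibration is good to about 2 mm. A picture is of the moment at which its call begins: read the wrist's pose just before it. camera_params takes no time and is no camera call; for the wrist camera it gives the pose at the moment of the call.
- r.sign_off(): hands the job in; it is judged then, once.
Trained networks look in the newest picture that a camera, given by its name, has taken for a name from the list of things; names that differ only in an ending like _2 or _b are one class to them, and where a whole thing is asked for, a point or a joint stands for the part that bears it (a point fixed in the world has none). Each returns a list of dicts, best first, with "conf" (0 to 1); they miss things now and then, are a little off and sometimes report something else, mostly with a low value. They report only what shows in the picture. A call takes as long as a camera call.
- r.recognise(name, camera): "box" ([left, top, width, height] in pixels, round what is visible of it).
The state is a dict: "clock": time; "qpos": joint angles; "qvel": joint speeds; "joint_efforts": joint torques, N m; "eef_pos": TCP position; "tcp_rot": TCP orientation; "contact_force": force on the tool from outside, world axes, zero at the start; "wrist_torque": the same for the moment, N m; "opening": opening from 0.0 (shut) to 1.0 (fully open); "grasp_force": force on a finger pad.
Only numpy, scipy, OpenCV 4.12 (cv2) and the standard library are available. Lean on these libraries where they do the work, as an engineer would, in place of code of your own. Each camera call takes 0.05 s, during which the arm holds its last target. There are 200 camera calls.

## Working session

There is one attempt and no reset: what is moved stays moved. The work goes in short steps, Python scripts to look and compute and a tool call to move; the robot and the scene stay as the last step left them, time stands still between calls to the robot, and variables do not carry over. Pictures are saved under pics/ and viewed, at most 10 in all, crops included, and the job is handed in when it is done.

Besides the shell and the picture viewer there is one more tool, called after "Call:" as a command line: name --argument value ..., lists and objects as JSON in quotes. servo_tool: Moves the arm, as the interface text tells. Its arguments: {"type":"object","properties":{"deltas":{"type":"array","items":{"type":"object","properties":{"x":{"type":"number"},"y":{"type":"number"},"z":{"type":"number"},"rx":{"type":"number"},"ry":{"type":"number"},"rz":{"type":"number"},"gripper":{"type":"number"}}}},"newtons":{"type":"number"}},"required":["deltas"]}

```bash
mkdir -p pics; ls
python3 - <<'E'
from rig import r
import cv2
s=r.sense(); print(s['clock'],s['eef_pos'],s['tcp_rot'],s['contact_force'])
for c in ("top","side"):
    cv2.imwrite(f"pics/{c}0.png",r.grab_frame(c)); p=r.camera_params(c); print(c,p)
    for n in("reader","cover","cover_press","cover_edge","control_hi","usb_stick","marker_red","timer","dropper_bottle"):
        print(n,[(x['box'],round(x['conf'],2)) for x in r.recognise(n,c)[:2]])
print(r.sense()['clock'])
E
```

```text
pics
0.0 [ 152.55541561 -605.53165258  191.83876266] [-3.14016660e+00  1.60396453e-05  2.46803362e-01] [ 0.00197138 -0.2189889   0.19441602]
top {'mtx': array([[473.64280421,   0.        , 324.89749161],
       [  0.        , 473.64280421, 197.93726796],
       [  0.        ,   0.        ,   1.        ]]), 'eye': array([ 238.02965068,  114.22695234, 1330.55269694]), 'orientation': array([-2.93322747, -0.00454962, -1.52694433])}
reader [([247.4, 152.2, 85.8, 77.3], 0.58)]
cover [([256.6, 181.9, 57.5, 34.4], 0.85)]
cover_press [([252.4, 181.4, 59.7, 33.6], 0.8)]
cover_edge [([254.9, 180.9, 56.6, 35.8], 0.84), ([246.2, 151.0, 83.5, 75.4], 0.63)]
control_hi [([254.7, 180.6, 59.8, 34.5], 0.51)]
usb_stick [([286.9, 147.2, 15.6, 12.3], 0.59), ([243.5, 162.8, 15.4, 16.4], 0.57)]
marker_red [([250.9, 224.0, 45.2, 10.7], 0.57)]
timer [([432.9, 226.5, 29.2, 15.3], 0.96)]
dropper_bottle [([282.5, 146.0, 18.6, 14.3], 0.48), ([392.0, 210.8, 11.1, 13.7], 0.45)]
side {'mtx': array([[362.8516677 ,   0.        , 320.79108774],
       [  0.        , 362.8516677 , 200.5636993 ],
       [  0.        ,   0.        ,   1.        ]]), 'eye': array([ 429.30722768, -778.94039501,  693.39084401]), 'orientation': array([-2.17600958,  0.00925162, -0.10795118])}
reader [([289.4, 167.5, 57.1, 52.4], 0.65)]
cover [([299.0, 168.5, 21.7, 26.2], 0.69)]
cover_press [([300.0, 169.0, 26.9, 24.2], 0.79), ([347.4, 187.2, 10.4, 12.4], 0.26)]
cover_edge [([296.0, 170.7, 27.6, 23.3], 0.64)]
control_hi []
usb_stick [([296.0, 168.2, 25.5, 27.3], 0.66)]
marker_red [([283.4, 183.5, 9.1, 22.4], 0.49)]
timer [([286.1, 293.5, 18.8, 30.3], 0.79), ([290.3, 166.4, 59.9, 52.8], 0.4)]
dropper_bottle [([305.2, 237.2, 13.5, 35.4], 0.8)]
1.0
```

Run:
```python
import cv2
a=cv2.imread("pics/top0.png")[130:250,220:480]; b=cv2.imread("pics/side0.png")[140:340,230:430]
a=cv2.resize(a,(780,360),interpolation=cv2.INTER_CUBIC)
cv2.imwrite("pics/a.png",a)
cv2.imwrite("pics/b.png",cv2.resize(b,(600,600),interpolation=cv2.INTER_CUBIC))
```

```text
(no output)
```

View pics/a.png

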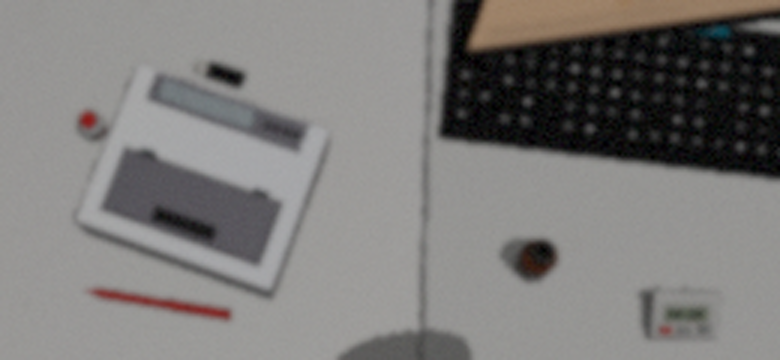

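View pics/b.png

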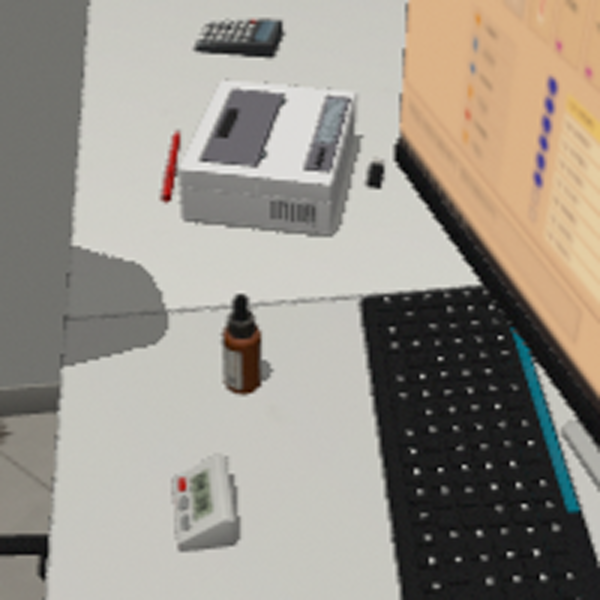

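The top view shows the reader with its top-face corners (crop) at about (140,68), (328,130), (270,288), (80,215). The cover is shut, the press pad is at (183,223), the pen is in front, the stick behind, and the small bottle to the left. The side view agrees. Next I'll fit a rigid pose to corners from both views.

```bash
cat > h.py <<'E'
import numpy as np, cv2
from scipy.spatial.transform import Rotation as R
from scipy.optimize import least_squares
def proj(p,P):
    q=(np.atleast_2d(P)-p['eye'])@R.from_euler('xyz',p['orientation']).as_matrix()
    q=q@np.asarray(p['mtx']).T
    return q[:,:2]/q[:,2:]
def ray(p,uv,z):
    d=R.from_euler('xyz',p['orientation']).as_matrix()@np.linalg.solve(p['mtx'],[uv[0],uv[1],1])
    return p['eye']+d*(z-p['eye'][2])/d[2]
def world(pose,P):
    P=np.atleast_2d(P); c,s=np.cos(pose[2]),np.sin(pose[2])
    return np.c_[pose[0]+c*P[:,0]-s*P[:,1],pose[1]+s*P[:,0]+c*P[:,1],P[:,2]]
def fit(obs,x0):
    f=lambda x:np.concatenate([(proj(p,world(x,P))-uv).ravel() for p,P,uv in obs])
    o=least_squares(f,x0,loss='soft_l1',x_scale=[10,10,.1]); return o.x,f(o.x).reshape(-1,2)
E
python3 - <<'E'
from rig import r
from h import *
t,s=r.camera_params('top'),r.camera_params('side')
C=[[-60,75,70],[-2,75,70],[-2,-75,70],[-60,-75,70]]; T=[[-80,95,70],[80,95,70],[80,-95,70],[-80,-95,70]]
a=lambda L:np.array(L)/3+[220,130]
b=lambda L:np.array(L)/3+[230,140]
o1=(t,np.array(C+T,float),a([(103,208),(125,148),(282,200),(262,265),(80,215),(140,68),(328,130),(270,288)]))
o2=(s,np.array(C+T,float),b([(235,88),(285,95),(262,165),(202,160),(222,80),(357,93),(335,183),(183,165)]))
for o in ([o1],[o2],[o1,o2]):
    x,e=fit(o,[400,200,-.3]); print(x.round(3),np.abs(e).max(0).round(1),np.sqrt((e**2).mean()).round(2))
print(world(x,[[-49,0,70]]))
for n,uv,z in(("ctrl",(88,124),45),("usb",(222,73),8),("penL",(90,292),6),("penR",(228,315),6),("drop",(535,258),100),("tim",(680,312),20)):
    print(n,ray(t,a([uv])[0],z).round(0))
print('wrist',r.camera_params('wrist'), r.sense()['qpos'])
E
```

```text
[ 5.28113e+02  2.21633e+02 -3.01000e-01] [1.7 2.5] 1.09
[ 5.34158e+02  2.20300e+02 -2.93000e-01] [0.9 1.2] 0.57
[ 5.31163e+02  2.21268e+02 -3.00000e-01] [2.  3.5] 1.16
[[484.35168646 235.74917569  70.        ]]
ctrl [577. 335.  45.]
usb [643. 216.   8.]
penL [424. 328.   6.]
penR [408. 197.   6.]
drop [458. -75. 100.]
tim [ 428. -223.   20.]
wrist {'mtx': array([[302.71058813,   0.        , 327.02006066],
       [  0.        , 302.71058813, 194.4772883 ],
       [  0.        ,   0.        ,   1.        ]]), 'eye': array([ 221.24944091, -588.38963845,  373.74557242]), 'orientation': array([ 2.86160228e+00,  5.91657943e-05, -1.32343239e+00])} [-1.32639882e+00  3.52982910e-01  1.63340978e+00  8.60363483e-06
  1.15515556e+00 -2.36053903e-03]
```

Call:
servo_tool --deltas '[{"x":165,"y":420,"z":40,"rz":1.3,"gripper":-1},{"x":165,"y":420,"z":40,"rz":1.3,"gripper":-1},{"x":165,"y":420,"z":40,"rz":1.3,"gripper":-1},{"x":165,"y":420,"z":40,"rz":1.3,"gripper":-1},{"x":165,"y":420,"z":40,"rz":1.3,"gripper":-1},{"x":165,"y":420,"z":40,"rz":1.3,"gripper":-1},{"x":165,"y":420,"z":40,"rz":1.3,"gripper":-1},{"x":165,"y":420,"z":40,"rz":1.3,"gripper":-1},{"x":165,"y":420,"z":40,"rz":1.3,"gripper":-1},{"x":165,"y":420,"z":40,"rz":1.3,"gripper":-1}]' --newtons 40

```text
invalid input
```

Call:
servo_tool --deltas '[{"x":165,"y":420,"z":40,"rx":0,"ry":0,"rz":1.3,"gripper":-1},{"x":165,"y":420,"z":40,"rx":0,"ry":0,"rz":1.3,"gripper":-1},{"x":165,"y":420,"z":40,"rx":0,"ry":0,"rz":1.3,"gripper":-1},{"x":165,"y":420,"z":40,"rx":0,"ry":0,"rz":1.3,"gripper":-1},{"x":165,"y":420,"z":40,"rx":0,"ry":0,"rz":1.3,"gripper":-1},{"x":165,"y":420,"z":40,"rx":0,"ry":0,"rz":1.3,"gripper":-1},{"x":165,"y":420,"z":40,"rx":0,"ry":0,"rz":1.3,"gripper":-1},{"x":165,"y":420,"z":40,"rx":0,"ry":0,"rz":1.3,"gripper":-1},{"x":165,"y":420,"z":40,"rx":0,"ry":0,"rz":1.3,"gripper":-1},{"x":165,"y":420,"z":40,"rx":0,"ry":0,"rz":1.3,"gripper":-1}]'

```text
clock: 2.0
eef_pos: [319.3, -181.7, 233.3]
tcp_rot: [3.14, -0.001, 1.556]
contact_force: [0.1, -0.7, 0.1]
opening: -0.006
grasp_force: 0.0
```

Call:
servo_tool --deltas '[{"x":165,"y":418,"z":-70,"rx":0,"ry":0,"rz":1.285,"gripper":-1},{"x":165,"y":418,"z":-70,"rx":0,"ry":0,"rz":1.285,"gripper":-1},{"x":165,"y":418,"z":-70,"rx":0,"ry":0,"rz":1.285,"gripper":-1},{"x":165,"y":418,"z":-70,"rx":0,"ry":0,"rz":1.285,"gripper":-1},{"x":165,"y":418,"z":-70,"rx":0,"ry":0,"rz":1.285,"gripper":-1},{"x":165,"y":418,"z":-70,"rx":0,"ry":0,"rz":1.285,"gripper":-1},{"x":165,"y":418,"z":-70,"rx":0,"ry":0,"rz":1.285,"gripper":-1},{"x":165,"y":418,"z":-70,"rx":0,"ry":0,"rz":1.285,"gripper":-1},{"x":165,"y":418,"z":-70,"rx":0,"ry":0,"rz":1.285,"gripper":-1},{"x":165,"y":418,"z":-70,"rx":0,"ry":0,"rz":1.285,"gripper":-1}]'

```text
clock: 3.0
eef_pos: [484.7, 235.9, 161.6]
tcp_rot: [3.14, 0.0, 2.836]
contact_force: [0.4, -0.8, -0.3]
opening: -0.002
grasp_force: 0.0
```

Run:
```python
from rig import r
import cv2,pickle
s=r.sense();p=r.camera_params('wrist'); f=r.grab_frame('wrist'); pickle.dump((s,p),open('w1.pkl','wb')); cv2.imwrite('pics/w1.png',f)
print(s['clock'],s['eef_pos'],s['tcp_rot'],s['qpos'],p['eye'],r.recognise('cover_press','wrist'))
```

```text
3.0 [484.6727442  235.93434027 161.60691247] [3.14017660e+00 4.17713605e-04 2.83649457e+00] [ 4.49714706e-01  2.52906217e-01  1.84956033e+00  8.65253300e-04
  1.03785179e+00 -8.16422971e-01] [418.74138399 257.30206921 342.7221235 ] [{'box': [250.3, 173.1, 156.1, 56.6], 'conf': 0.7}]
```

View pics/w1.png

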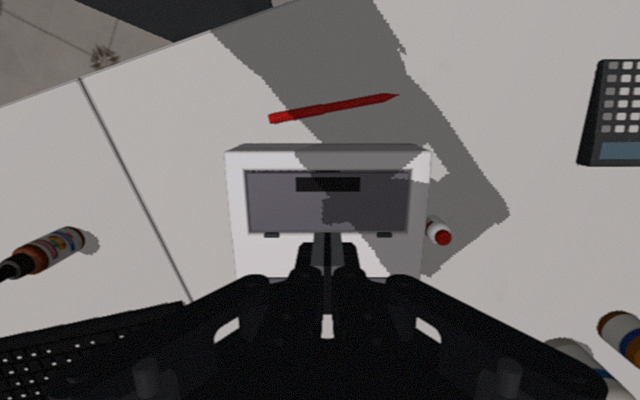

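The wrist view shows the cover at corners (245,170), (410,170), (412,232), (248,233). The pad is at (328,184) and the reader's front top edge runs (226,152) to (431,151). The gripper is shut and square to the reader.

Run:
```python
from h import *; import pickle
s,p=pickle.load(open('w1.pkl','rb'))
P=np.array([[-60,-75,70],[-60,75,70],[-2,75,70],[-2,-75,70],[-80,-95,70],[-80,95,70],[-49,0,70]],float)
x,e=fit([(p,P,np.array([(245,170),(410,170),(411,232.5),(247.5,233),(225.5,152),(431,151),(328,184.5)]))],[531,221,-.3])
print(x,e.round(1)); 
print('tip proj',proj(p,s['eef_pos']))
for n,q in (("press",(-47,0,70)),("key L",(-36,36,60)),("keyR",(-36,-36,60))): print(n,world(x,q))
print('tool yaw',s['tcp_rot'][2]-np.pi)
```

```text
[ 5.31069085e+02  2.23237533e+02 -3.00133340e-01] [[ 1.1  3.3]
 [-0.6  2.6]
 [-5.8 -1.3]
 [ 3.3 -1.1]
 [-3.3 -0.4]
 [ 2.2 -0.3]
 [-0.2  0.1]]
tip proj [[325.81341036 220.93201932]]
press [[486.17012228 237.13297007  70.        ]]
key L [[507.3217033  268.27154134  60.        ]]
keyR [[486.03507694 199.49015186  60.        ]]
tool yaw -0.30509808119673654
```

Call:
servo_tool --deltas '[{"x":3,"y":-1,"z":-45,"gripper":-1},{"x":3,"y":-1,"z":-82,"gripper":-1},{"x":3,"y":-1,"z":-86,"gripper":-1},{"x":3,"y":-1,"z":-89,"gripper":-1},{"x":3,"y":-1,"z":-92,"gripper":-1},{"x":3,"y":-1,"z":-94,"gripper":-1},{"x":3,"y":-1,"z":-95,"gripper":-1}]'

```text
invalid input
```

Call:
servo_tool --deltas '[{"x":3,"y":-1,"z":-45,"rx":0,"ry":0,"rz":0,"gripper":-1},{"x":3,"y":-1,"z":-82,"rx":0,"ry":0,"rz":0,"gripper":-1},{"x":3,"y":-1,"z":-86,"rx":0,"ry":0,"rz":0,"gripper":-1},{"x":3,"y":-1,"z":-89,"rx":0,"ry":0,"rz":0,"gripper":-1},{"x":3,"y":-1,"z":-92,"rx":0,"ry":0,"rz":0,"gripper":-1},{"x":3,"y":-1,"z":-94,"rx":0,"ry":0,"rz":0,"gripper":-1},{"x":3,"y":-1,"z":-95,"rx":0,"ry":0,"rz":0,"gripper":-1}]'

```text
clock: 3.8
eef_pos: [486.5, 231.1, 68.7]
tcp_rot: [3.14, 0.001, 2.832]
contact_force: [0.1, 0.1, 0.6]
opening: 0.0
grasp_force: 0.0
```

Call:
servo_tool --deltas '[{"x":0,"y":0,"z":0,"rx":0,"ry":0,"rz":0,"gripper":-1},{"x":0,"y":0,"z":-1,"rx":0,"ry":0,"rz":0,"gripper":-1},{"x":0,"y":0,"z":-2,"rx":0,"ry":0,"rz":0,"gripper":-1}]'

```text
clock: 4.1
eef_pos: [485.8, 231.1, 65.8]
tcp_rot: [3.141, 0.0, 2.832]
contact_force: [-0.0, -0.8, -0.2]
opening: -0.001
grasp_force: 0.0
```

Call:
servo_tool --deltas '[{"x":0,"y":0,"z":-1,"rx":0,"ry":0,"rz":0,"gripper":-1},{"x":0,"y":0,"z":-2,"rx":0,"ry":0,"rz":0,"gripper":-1}]'

```text
clock: 4.3
eef_pos: [485.6, 230.9, 63.5]
tcp_rot: [-3.142, -0.0, 2.832]
contact_force: [-0.6, -0.3, -0.5]
opening: -0.003
grasp_force: 0.0
```

Run:
```python
from rig import r
import cv2,numpy as np
from h import *
f=r.grab_frame('side');w=r.grab_frame('wrist');s=r.sense()
print(s['eef_pos'],s['contact_force'],s['qpos'],proj(r.camera_params('side'),s['eef_pos'])-[275,150])
a=cv2.resize(f[150:250,275:375],(400,400),interpolation=cv2.INTER_CUBIC); b=cv2.resize(w[130:260,220:440],None,fx=1.8,fy=3.0770)[:400]
cv2.imwrite('pics/p.png',np.hstack([a,b[:, :400]]))
```

```text
[485.55269407 230.89854484  63.36486688] [ 0.31375926 -0.30200827 -1.38601176] [ 4.41106673e-01  3.82401610e-01  1.92778379e+00 -1.85176078e-05
  8.31774488e-01 -8.19949776e-01] [[31.43581943 33.4368758 ]]
```

View pics/p.png

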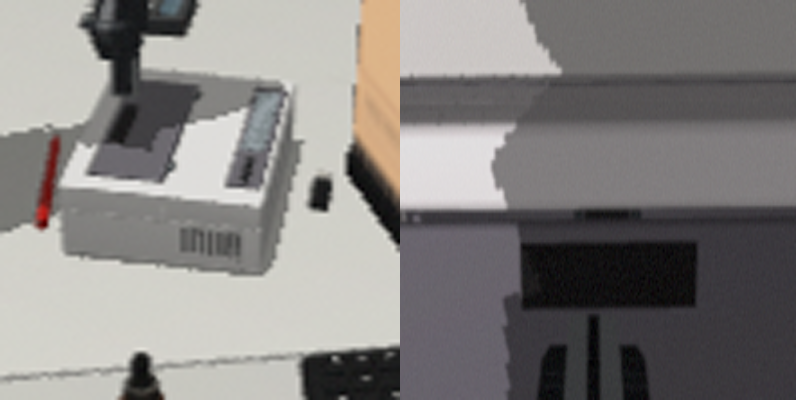

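The side view shows the fingertips still in the air above the pad (crop left, tip near (122,95)). No force is felt either. I'll recentre and go down gently on force.

Call:
servo_tool --deltas '[{"x":1,"y":5,"z":-1,"rx":0,"ry":0,"rz":0,"gripper":-1},{"x":1,"y":5,"z":-3,"rx":0,"ry":0,"rz":0,"gripper":-1},{"x":1,"y":5,"z":-5,"rx":0,"ry":0,"rz":0,"gripper":-1},{"x":1,"y":5,"z":-5,"rx":0,"ry":0,"rz":0,"gripper":-1}]'

```text
clock: 4.8
eef_pos: [486.4, 235.8, 58.2]
tcp_rot: [-3.141, -0.0, 2.832]
contact_force: [-0.1, -0.5, 0.0]
opening: -0.001
grasp_force: 0.0
```

Call:
servo_tool --deltas '[{"x":0,"y":0,"z":-2,"rx":0,"ry":0,"rz":0,"gripper":-1},{"x":0,"y":0,"z":-4,"rx":0,"ry":0,"rz":0,"gripper":-1},{"x":0,"y":0,"z":-6,"rx":0,"ry":0,"rz":0,"gripper":-1},{"x":0,"y":0,"z":-6,"rx":0,"ry":0,"rz":0,"gripper":-1}]'

```text
clock: 5.2
eef_pos: [486.5, 235.8, 52.3]
tcp_rot: [-3.141, -0.0, 2.832]
contact_force: [-0.4, 0.3, 0.0]
opening: -0.001
grasp_force: 0.0
```

Run:
```python
from rig import r
import cv2,numpy as np
from h import *
s=r.sense();p=r.camera_params('wrist');w=r.grab_frame('wrist');f=r.grab_frame('side');
print(s['eef_pos'],s['contact_force'],p['eye'],p['orientation'],proj(r.camera_params('side'),s['eef_pos'])-[285,140],proj(p,s['eef_pos']))
cv2.imwrite('pics/w2.png',w)
a=cv2.resize(f[140:200,285:335],(500,600),interpolation=cv2.INTER_CUBIC)
a=(255*(a/255.)**.5).astype('uint8')
cv2.imwrite('pics/s2.png',a)
```

```text
[486.48907714 235.78982296  52.25077931] [-0.44955065  0.28216088  0.0087941 ] [420.8816911  257.74856646 233.43439847] [2.86405669e+00 8.97178979e-04 1.26151614e+00] [[21.71355494 45.49456345]] [[325.78983709 220.93844099]]
```

View pics/s2.png

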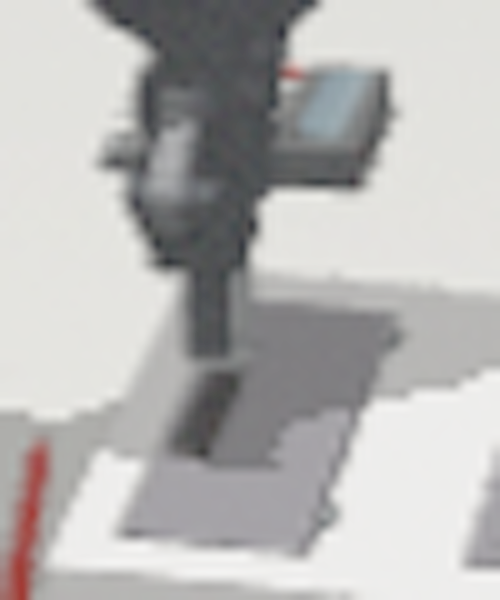

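The tip ends at about (208,358) in the crop, which is 10 px above the projected TCP and still above the pad. So the real tip is higher than the reading, and I'll keep descending on force.

Call:
servo_tool --deltas '[{"x":0,"y":0,"z":-2,"rx":0,"ry":0,"rz":0,"gripper":-1},{"x":0,"y":0,"z":-4,"rx":0,"ry":0,"rz":0,"gripper":-1},{"x":0,"y":0,"z":-6,"rx":0,"ry":0,"rz":0,"gripper":-1},{"x":0,"y":0,"z":-6,"rx":0,"ry":0,"rz":0,"gripper":-1}]'

```text
clock: 5.7
eef_pos: [486.4, 235.8, 46.2]
tcp_rot: [-3.141, -0.0, 2.832]
contact_force: [-0.2, -0.4, 0.6]
opening: 0.001
grasp_force: 0.0
```

Call:
servo_tool --deltas '[{"x":0,"y":0,"z":-2,"rx":0,"ry":0,"rz":0,"gripper":-1},{"x":0,"y":0,"z":-4,"rx":0,"ry":0,"rz":0,"gripper":-1},{"x":0,"y":0,"z":-4,"rx":0,"ry":0,"rz":0,"gripper":-1}]'

```text
clock: 6.0
eef_pos: [486.5, 235.9, 42.3]
tcp_rot: [-3.141, -0.0, 2.832]
contact_force: [-0.7, -0.1, 0.7]
opening: -0.001
grasp_force: 0.0
```

Run:
```python
from rig import r
import cv2,numpy as np
from h import *
s=r.sense();f=r.grab_frame('side');t=r.grab_frame('top')
print(s['eef_pos'],s['contact_force'],[proj(r.camera_params(c),s['eef_pos']) for c in('side','top')])
a=cv2.resize(f[140:200,285:335],(333,400),interpolation=cv2.INTER_CUBIC)
b=cv2.resize(t[150:240,230:340],None,fx=4,fy=4,interpolation=cv2.INTER_CUBIC)
b=np.vstack([b,np.zeros((40,440,3),'uint8')])
a=np.hstack([a,b])
cv2.imwrite('pics/s3.png',(255*(a/255.)**.5).astype('uint8'))
```

```text
[486.49049235 235.85442201  42.26406972] [-0.67038961 -0.052966    0.73197487] [array([[306.80666233, 188.02724862]]), array([[282.85956337, 204.54902446]])]
```

View pics/s3.png

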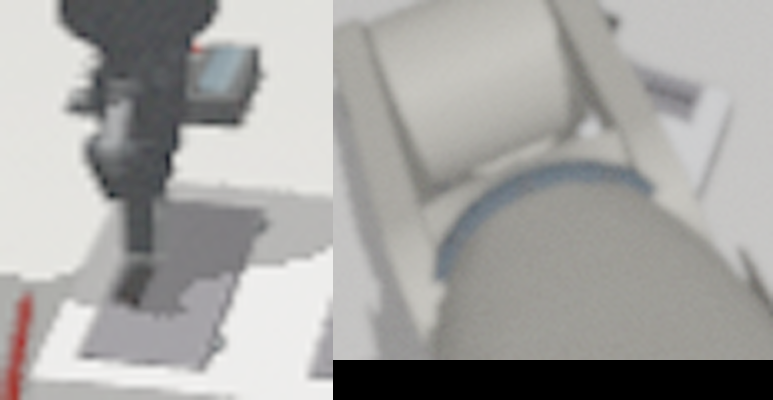

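The tip is at about (140,253) in the left crop, and the pad is centred at about (136,283). That leaves roughly 15 mm to go, so I continue down in small steps.

Call:
servo_tool --deltas '[{"x":0,"y":0,"z":-2,"rx":0,"ry":0,"rz":0,"gripper":-1},{"x":0,"y":0,"z":-4,"rx":0,"ry":0,"rz":0,"gripper":-1},{"x":0,"y":0,"z":-6,"rx":0,"ry":0,"rz":0,"gripper":-1},{"x":0,"y":0,"z":-6,"rx":0,"ry":0,"rz":0,"gripper":-1}]'

```text
clock: 6.5
eef_pos: [486.5, 235.8, 36.2]
tcp_rot: [-3.141, -0.0, 2.832]
contact_force: [-0.2, 0.0, 0.2]
opening: -0.005
grasp_force: 0.0
```

Call:
servo_tool --deltas '[{"x":0,"y":0,"z":-2,"rx":0,"ry":0,"rz":0,"gripper":-1},{"x":0,"y":0,"z":-4,"rx":0,"ry":0,"rz":0,"gripper":-1},{"x":0,"y":0,"z":-4,"rx":0,"ry":0,"rz":0,"gripper":-1}]'

```text
clock: 6.8
eef_pos: [486.5, 235.9, 32.3]
tcp_rot: [-3.141, -0.0, 2.832]
contact_force: [-0.8, -0.8, -0.2]
opening: 0.0
grasp_force: 0.0
```

Call:
servo_tool --deltas '[{"x":0,"y":0,"z":-2,"rx":0,"ry":0,"rz":0,"gripper":-1},{"x":0,"y":0,"z":-4,"rx":0,"ry":0,"rz":0,"gripper":-1},{"x":0,"y":0,"z":-4,"rx":0,"ry":0,"rz":0,"gripper":-1}]'

```text
clock: 7.1
eef_pos: [486.7, 236.0, 28.5]
tcp_rot: [3.141, 0.0, 2.832]
contact_force: [-1.3, -0.5, 3.0]
opening: 0.0
grasp_force: 1.1
```

Run:
```python
from rig import r
import cv2,numpy as np
from h import *
s=r.sense();f=r.grab_frame('side');w=r.grab_frame('wrist'); p=r.camera_params('wrist')
print(s['eef_pos'],s['contact_force'],s['joint_efforts'],p['eye'],p['orientation'])
a=cv2.resize(f[140:200,285:335],(333,400),interpolation=cv2.INTER_CUBIC)
b=cv2.resize(w[130:290,240:420],(450,400),interpolation=cv2.INTER_CUBIC)
a=np.hstack([a,b])
cv2.imwrite('pics/s4.png',(255*(a/255.)**.5).astype('uint8'))
```

```text
[486.73545075 235.99294339  28.48210753] [-1.3168632  -0.52737151  3.00830712] [-2.06444305e-01 -5.50590670e+01 -2.34041530e+01 -8.20698892e-02
 -1.51383681e-01  1.39905997e-04] [421.05244311 257.88539199 209.7758132 ] [2.86362781e+00 4.47010673e-04 1.26156265e+00]
```

View pics/s4.png

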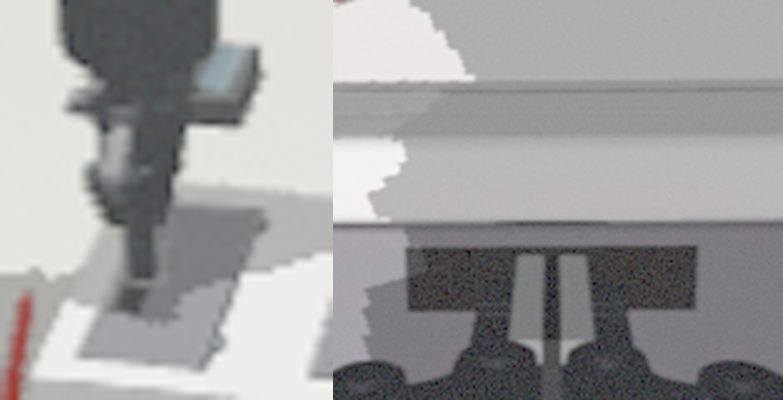

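Contact at 3 N with the reading at z ≈ 29. The tips sit on the dark pad (right crop, tips about (550,255), inside the pad), so tip height ≈ reading + 40 mm. Now I press on to the stop.

Call:
servo_tool --deltas '[{"x":0,"y":0,"z":-2,"rx":0,"ry":0,"rz":0,"gripper":-1},{"x":0,"y":0,"z":-4,"rx":0,"ry":0,"rz":0,"gripper":-1},{"x":0,"y":0,"z":-4,"rx":0,"ry":0,"rz":0,"gripper":-1}]'

```text
clock: 7.5
eef_pos: [487.0, 236.1, 27.0]
tcp_rot: [3.141, 0.0, 2.832]
contact_force: [-9.8, -3.7, 33.9]
opening: 0.003
grasp_force: 17.2
```

Call:
servo_tool --deltas '[{"x":0,"y":0,"z":40,"rx":0,"ry":0,"rz":0,"gripper":-1},{"x":0,"y":0,"z":90,"rx":0,"ry":0,"rz":0,"gripper":-1},{"x":-19,"y":6,"z":140,"rx":0,"ry":0,"rz":0,"gripper":-1},{"x":-19,"y":6,"z":140,"rx":0,"ry":0,"rz":0,"gripper":-1},{"x":-19,"y":6,"z":140,"rx":0,"ry":0,"rz":0,"gripper":-1},{"x":-19,"y":6,"z":140,"rx":0,"ry":0,"rz":0,"gripper":-1},{"x":-19,"y":6,"z":140,"rx":0,"ry":0,"rz":0,"gripper":-1},{"x":-19,"y":6,"z":140,"rx":0,"ry":0,"rz":0,"gripper":-1},{"x":-19,"y":6,"z":140,"rx":0,"ry":0,"rz":0,"gripper":-1},{"x":-19,"y":6,"z":140,"rx":0,"ry":0,"rz":0,"gripper":-1}]'

```text
clock: 8.5
eef_pos: [467.6, 241.8, 164.0]
tcp_rot: [-3.141, -0.001, 2.832]
contact_force: [-0.4, -0.6, -0.1]
opening: -0.003
grasp_force: 0.0
```

Run:
```python
from rig import r
import cv2,numpy as np,pickle,time
s=r.sense();p=r.camera_params('wrist');w=r.grab_frame('wrist');pickle.dump((s,p),open('w3.pkl','wb'))
print(s['clock'],s['eef_pos'],s['contact_force'])
for n in('round_key_top','square_key_top','cover'): print(n,r.recognise(n,'wrist')[:3])
f=r.grab_frame('side')
a=cv2.resize(f[140:200,285:335],(250,300),interpolation=cv2.INTER_CUBIC)
b=cv2.resize(w[130:290,200:450],(500,320),interpolation=cv2.INTER_CUBIC)
cv2.imwrite('pics/k.png',np.hstack([np.vstack([a,a[:20]]),b]))
```

```text
8.5 [467.55633117 241.76387756 163.98580464] [-0.39199226 -0.63788324 -0.1131547 ]
round_key_top [{'box': [281.8, 198.8, 17.4, 16.6], 'conf': 0.93}]
square_key_top [{'box': [355.3, 203.5, 19.7, 16.8], 'conf': 0.68}]
cover [{'box': [237.7, 245.9, 182.2, 18.1], 'conf': 0.83}]
```

View pics/k.png

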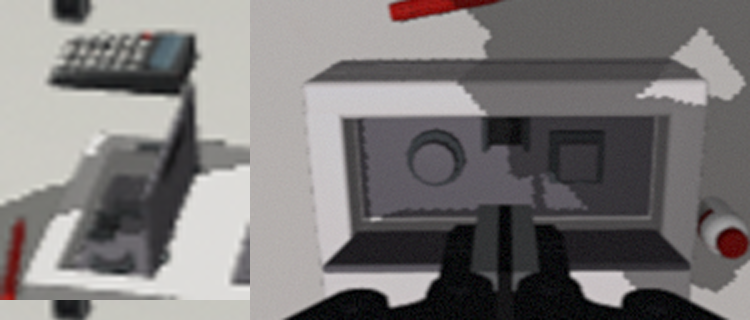

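The cover is wide open. The round key is at wrist pixel (291,208), image left, which is the reader's right. The square key is at (364,210).

Run:
```python
from h import *; import pickle
s,p=pickle.load(open('w3.pkl','rb'))
X=[531,223,-.3]; c,sn=np.cos(-.3),np.sin(-.3)
inv=lambda w:(np.array([[c,sn],[-sn,c]])@(np.array(w)[:2]-X[:2])).round(1)
for uv in((290.5,207.1),(292,210),(365,212),(363.5,210)):
    k=ray(p,uv,60); print('key',uv,k.round(1),inv(k))
for uv in((247,166),(424.5,166),(221,172-1),(428,171)): print(uv,inv(ray(p,uv,70)))
q=dict(p,eye=np.array([421.05,257.89,209.78]),orientation=np.array([2.8636,.0004,1.26156]))
for uv in((328,232),(331,229),(331,254)):
    k=ray(q,uv,68);print('contact',uv,k.round(1),inv(k))
print('eef then',inv([486.7,236]),'now',inv(s['eef_pos']))
```

```text
key (290.5, 207.1) [480.6 200.3  60. ] [-41.4 -36.6]
key (292, 210) [483.9 200.7  60. ] [-38.4 -35.2]
key (365, 212) [508.  269.2  60. ] [-35.6  37.4]
key (363.5, 210) [505.5 268.4  60. ] [-37.7  35.8]
(247, 166) [-84.9 -73.7]
(424.5, 166) [-83.4  89.7]
(221, 171) [-80.4 -98.1]
(428, 171) [-78.7  93.3]
contact (328, 232) [478.5 240.   68. ] [-55.2   0.7]
contact (331, 229) [477.4 241.9  68. ] [-56.8   2.2]
contact (331, 254) [490.6 237.8  68. ] [-42.9   2.2]
eef then [-46.2  -0.7] now [-66.2  -0.8]
```

Call:
servo_tool --deltas '[{"x":17,"y":-42,"z":-50,"rx":0,"ry":0,"rz":0,"gripper":-1},{"x":17,"y":-42,"z":-90,"rx":0,"ry":0,"rz":0,"gripper":-1},{"x":17,"y":-42,"z":-120,"rx":0,"ry":0,"rz":0,"gripper":-1},{"x":17,"y":-42,"z":-130,"rx":0,"ry":0,"rz":0,"gripper":-1},{"x":17,"y":-42,"z":-130,"rx":0,"ry":0,"rz":0,"gripper":-1}]'

```text
clock: 9.25
eef_pos: [483.9, 199.7, 33.7]
tcp_rot: [-3.14, -0.002, 2.832]
contact_force: [-0.1, -0.4, 1.0]
opening: 0.002
grasp_force: 0.0
```

Call:
servo_tool --deltas '[{"x":1,"y":0,"z":-5,"rx":0,"ry":0,"rz":0,"gripper":-1},{"x":1,"y":0,"z":-10,"rx":0,"ry":0,"rz":0,"gripper":-1},{"x":1,"y":0,"z":-13,"rx":0,"ry":0,"rz":0,"gripper":-1},{"x":1,"y":0,"z":-15,"rx":0,"ry":0,"rz":0,"gripper":-1},{"x":1,"y":0,"z":-15,"rx":0,"ry":0,"rz":0,"gripper":-1}]'

```text
clock: 9.75
eef_pos: [486.2, 200.3, 19.9]
tcp_rot: [3.141, 0.001, 2.832]
contact_force: [1.4, 1.3, 2.6]
opening: -0.002
grasp_force: 1.0
```

Call:
servo_tool --deltas '[{"x":0,"y":0,"z":-1.5,"rx":0,"ry":0,"rz":0,"gripper":-1},{"x":0,"y":0,"z":-3,"rx":0,"ry":0,"rz":0,"gripper":-1},{"x":0,"y":0,"z":-3,"rx":0,"ry":0,"rz":0,"gripper":-1}]'

```text
clock: 10.05
eef_pos: [486.2, 200.3, 17.3]
tcp_rot: [3.141, 0.001, 2.832]
contact_force: [-1.4, 1.6, 9.0]
opening: -0.004
grasp_force: 4.5
```

Call:
servo_tool --deltas '[{"x":0,"y":0,"z":-1,"rx":0,"ry":0,"rz":0,"gripper":-1},{"x":0,"y":0,"z":-2,"rx":0,"ry":0,"rz":0,"gripper":-1},{"x":0,"y":0,"z":-2,"rx":0,"ry":0,"rz":0,"gripper":-1}]'

```text
clock: 10.35
eef_pos: [486.3, 200.4, 16.8]
tcp_rot: [3.141, 0.001, 2.832]
contact_force: [-7.5, -0.8, 31.5]
opening: -0.004
grasp_force: 15.5
```

Run:
```python
from rig import r
import cv2,numpy as np
s=r.sense();w=r.grab_frame('wrist');f=r.grab_frame('side')
print(s['eef_pos'],s['contact_force'])
a=cv2.resize(f[140:200,285:335],(333,400),interpolation=cv2.INTER_CUBIC)
b=cv2.resize(w[130:290,240:420],(450,400),interpolation=cv2.INTER_CUBIC)
cv2.imwrite('pics/key.png',(255*(np.hstack([a,b])/255.)**.5).astype('uint8'))
```

```text
[486.32476373 200.37089673  16.82514778] [-7.46386098 -0.83630787 31.50054841]
```

View pics/key.png

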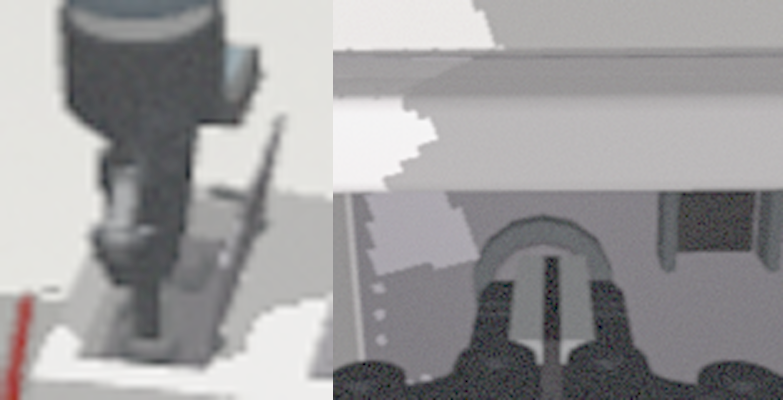

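The key press shows the tips inside the round bezel (right crop, tips (515–590, 255+), ring 475–610), stiff at 31 N, so it has bottomed. The square key is untouched. Next, up and over to behind the cover.

Call:
servo_tool --deltas '[{"x":0,"y":0,"z":40,"rx":0,"ry":0,"rz":0,"gripper":-1},{"x":0,"y":0,"z":90,"rx":0,"ry":0,"rz":0,"gripper":-1},{"x":0,"y":0,"z":140,"rx":0,"ry":0,"rz":0,"gripper":-1},{"x":0,"y":0,"z":140,"rx":0,"ry":0,"rz":0,"gripper":-1},{"x":45,"y":5,"z":140,"rx":0,"ry":0,"rz":0,"gripper":-1},{"x":90,"y":10,"z":140,"rx":0,"ry":0,"rz":0,"gripper":-1},{"x":90,"y":10,"z":140,"rx":0,"ry":0,"rz":0,"gripper":-1},{"x":90,"y":10,"z":140,"rx":0,"ry":0,"rz":0,"gripper":-1}]'

```text
clock: 11.25
eef_pos: [575.6, 209.5, 153.4]
tcp_rot: [-3.14, -0.002, 2.831]
contact_force: [-0.5, 0.0, 0.0]
opening: 0.004
grasp_force: 0.0
```

Run:
```python
from rig import r
import cv2,numpy as np
s=r.sense();print(s['clock'],s['eef_pos'],s['contact_force'])
X=[531,223]; c,sn=np.cos(-.3),np.sin(-.3)
print(np.array([[c,sn],[-sn,c]])@(s['eef_pos'][:2]-X))
```

```text
11.25 [575.55210462 209.51527868 153.42638387] [-0.47865619  0.00759848  0.01652908]
[46.54725885  0.28360084]
```

Call:
servo_tool --deltas '[{"x":0,"y":0,"z":-43,"rx":0,"ry":0,"rz":0,"gripper":-1},{"x":0,"y":0,"z":-86,"rx":0,"ry":0,"rz":0,"gripper":-1},{"x":0,"y":0,"z":-86,"rx":0,"ry":0,"rz":0,"gripper":-1},{"x":-16,"y":5,"z":-86,"rx":0,"ry":0,"rz":0,"gripper":-1},{"x":-28,"y":9,"z":-86,"rx":0,"ry":0,"rz":0,"gripper":-1},{"x":-34,"y":10,"z":-86,"rx":0,"ry":0,"rz":0,"gripper":-1},{"x":-40,"y":12,"z":-85,"rx":0,"ry":0,"rz":0,"gripper":-1},{"x":-45,"y":14,"z":-85,"rx":0,"ry":0,"rz":0,"gripper":-1},{"x":-50,"y":15,"z":-85,"rx":0,"ry":0,"rz":0,"gripper":-1}]'

```text
clock: 12.15
eef_pos: [525.9, 225.4, 70.3]
tcp_rot: [3.141, 0.001, 2.832]
contact_force: [1.0, 0.2, -0.1]
opening: -0.001
grasp_force: 0.6
```

Call:
servo_tool --deltas '[{"x":-8,"y":2.5,"z":-4,"rx":0,"ry":0,"rz":0,"gripper":-1},{"x":-16,"y":5,"z":-8,"rx":0,"ry":0,"rz":0,"gripper":-1},{"x":-22,"y":7,"z":-12,"rx":0,"ry":0,"rz":0,"gripper":-1},{"x":-28,"y":9,"z":-16,"rx":0,"ry":0,"rz":0,"gripper":-1},{"x":-32,"y":10,"z":-22,"rx":0,"ry":0,"rz":0,"gripper":-1},{"x":-36,"y":11,"z":-27,"rx":0,"ry":0,"rz":0,"gripper":-1},{"x":-37,"y":11.5,"z":-33,"rx":0,"ry":0,"rz":0,"gripper":-1},{"x":-38,"y":12,"z":-37,"rx":0,"ry":0,"rz":0,"gripper":-1},{"x":-38,"y":12,"z":-37,"rx":0,"ry":0,"rz":0,"gripper":-1}]'

```text
clock: 13.05
eef_pos: [487.0, 236.8, 31.8]
tcp_rot: [-3.141, -0.001, 2.832]
contact_force: [-0.4, 0.0, 1.6]
opening: -0.005
grasp_force: 0.7
```

Now at the same spot as the first press, in light contact with the cover nearly shut. Press to the stop.

Call:
servo_tool --deltas '[{"x":0,"y":0,"z":-2,"rx":0,"ry":0,"rz":0,"gripper":-1},{"x":0,"y":0,"z":-4,"rx":0,"ry":0,"rz":0,"gripper":-1},{"x":0,"y":0,"z":-6,"rx":0,"ry":0,"rz":0,"gripper":-1},{"x":0,"y":0,"z":-7,"rx":0,"ry":0,"rz":0,"gripper":-1},{"x":0,"y":0,"z":-7,"rx":0,"ry":0,"rz":0,"gripper":-1}]'

```text
clock: 13.55
eef_pos: [487.4, 236.9, 27.2]
tcp_rot: [-3.141, -0.001, 2.832]
contact_force: [-9.2, -3.4, 24.7]
opening: -0.002
grasp_force: 12.9
```

Call:
servo_tool --deltas '[{"x":0,"y":0,"z":-1,"rx":0,"ry":0,"rz":0,"gripper":-1},{"x":0,"y":0,"z":-1,"rx":0,"ry":0,"rz":0,"gripper":-1}]'

```text
clock: 13.75
eef_pos: [487.4, 237.0, 27.0]
tcp_rot: [-3.142, -0.0, 2.832]
contact_force: [-12.6, -3.8, 34.7]
opening: 0.002
grasp_force: 18.2
```

Call:
servo_tool --deltas '[{"x":0,"y":0,"z":10,"rx":0,"ry":0,"rz":0,"gripper":-1},{"x":0,"y":0,"z":50,"rx":0,"ry":0,"rz":0,"gripper":-1},{"x":0,"y":0,"z":100,"rx":0,"ry":0,"rz":0,"gripper":-1},{"x":-20,"y":6,"z":145,"rx":0,"ry":0,"rz":0,"gripper":-1},{"x":-20,"y":6,"z":145,"rx":0,"ry":0,"rz":0,"gripper":-1},{"x":-20,"y":6,"z":145,"rx":0,"ry":0,"rz":0,"gripper":-1},{"x":-20,"y":6,"z":145,"rx":0,"ry":0,"rz":0,"gripper":-1},{"x":-20,"y":6,"z":145,"rx":0,"ry":0,"rz":0,"gripper":-1},{"x":-20,"y":6,"z":145,"rx":0,"ry":0,"rz":0,"gripper":-1},{"x":-20,"y":6,"z":145,"rx":0,"ry":0,"rz":0,"gripper":-1}]'

```text
clock: 14.75
eef_pos: [467.4, 242.7, 168.7]
tcp_rot: [-3.14, -0.001, 2.832]
contact_force: [0.7, -0.4, -0.3]
opening: 0.002
grasp_force: 0.0
```

Run:
```python
from rig import r
import cv2,numpy as np
s=r.sense();w=r.grab_frame('wrist');f=r.grab_frame('side')
print(s['clock'],s['eef_pos'],s['contact_force'])
a=cv2.resize(f[140:200,285:365],(400,300),interpolation=cv2.INTER_CUBIC)
b=cv2.resize(w[90:290,180:450],(400,300),interpolation=cv2.INTER_CUBIC)
cv2.imwrite('pics/end.png',np.hstack([a,b]))
```

```text
14.75 [467.44473104 242.65545661 168.65372911] [ 0.71537654 -0.38126661 -0.30099336]
```

View pics/end.png

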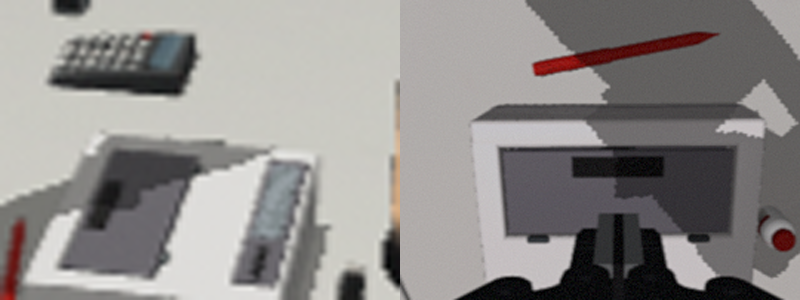

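The cover is shut flush in both views (right crop (500–735, 148–235)). The pen, bottle and stick haven't moved, and the arm is clear.

```bash
python3 -c "
from rig import r
print(r.sign_off())"
```

```text
the job is handed in; nothing more can be done
None
```

The job is handed in. The cover popped open, the round key was pressed to its stop and the square key left alone, and the cover is shut flush again; nothing was disturbed in the final pictures and the arm is clear. The result of the judging was not shown.

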